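Close and bolt a drilling jig on a flat bar

ROBOT

A 7-joint arm with a two-finger parallel gripper is mounted at the origin on the work surface. World frame = base frame: x ahead of the robot, y to its left, z up, the work surface at z = 0. Lengths are in m, angles in rad, forces in N, time in s.
With the tool pointing down it reaches from about 0.4 to 0.9 m from the base axis. Payload 5.6 kg.
Tool frame: the origin (TCP) lies on the centre line of the jaws, within the pads' length; the fingertips stand 14 mm ahead of it and the grasp point (between the pads) lies 5 mm behind it (manip.tcp_to_tips is the distance from the TCP to the fingertips, in m); z points along the fingers, y is the line along which they close (so a half turn about z gives the same grasp; the last joint's range is limited). The gripper opens to 92 mm and grips with 3 to 60 N. Pads are 20 mm wide; open, the fingers measure 128 mm over their backs; the gripper's body (75 mm by 189 mm) begins 69 mm behind the grasp point.
Start: joints at [-1.234, 0.468, -0.012, 1.603, 0.006, 1.071, -0.056], TCP at [0.241, 0.604, 0.229] pointing down, gripper open.
Joint ranges: [-2.53, 2.53], [-0.31, 2.02], [-1.57, 1.55], [0.28, 2.44], [-1.29, 4.43], [0.15, 1.84], [-2.92, 2.92]. Speed limits (rad/s): [2.57, 2.57, 3.14, 3.14, 3.14, 3.14, 3.14].

INTERFACE

Orientations are given as a unit quaternion [x, y, z, w].
In Python, from rig import manip, kin, monitor, snapshot, hand_in, search_frame, cut_out gives the robot as it stands. Calls block until the motion is done:
- manip.goto(position, orientation): joint-space move of the TCP to a pose.
- manip.movel(position, frame=None, v=0.15, f_stop=None): straight line of the TCP; frame=None keeps the orientation; v is the mean speed in m/s. With f_stop (N) it stops when the force on the tool has changed by that much, and returns True; else False.
- manip.move_j(angles): joint-space move.
- manip.open_gripper() and manip.gripper_close(strength=None): open the fingers fully, or close them until they stop; strength is the grip in N (None keeps the last).
- manip.hold(seconds).
- kin.solve_ik(position, orientation): joint angles nearest the present ones, or None.
- monitor.get_obs(): the state.
- snapshot(name): name is "side" or "top" or "wrist"; returns a dict with "img" (384x512x3 uint8, red, green, blue), "fx", "fy", "cx", "cy" (pixels), "dist" ([k1, k2, p1, p2, k3] as OpenCV has them; the pictures are not rectified), "eye" and "orientation" of the camera in the world; the wrist camera has in their place "tool_from_camera" (4x4, takes a point from camera to tool coordinates, whose origin is the TCP and whose axes are the flange's). Camera axes: x right, y down, z forward; pixel columns grow to the right and rows downward; lengths in m; the calibration is good to about 2 mm. A picture is of the moment at which its call begins: read the wrist's pose just before it. There is no depth.
A pose or a line that the arm cannot do raises manip.MotionError and nothing moves.
- hand_in(): hands the job in; it is judged then, once.
Trained networks look in a picture, given as the dict that the camera call returned (one of the last four; its "shot" number tells which), for a name from the list of things; names that differ only in an ending like _2 or _b are one class to them, and where a whole thing is asked for, a point or a joint stands for the part that bears it (a point fixed in the world has none). Each returns a list of dicts, best first, with "conf" (0 to 1); they miss things now and then, are a little off and sometimes report something else, mostly with a low value. They report only what shows in the picture. A call takes as long as a camera call. They do not tell look-alikes from the thing itself.
- search_frame(picture, label): "at" ([x, y, z] in m, in the coordinates of the camera as it stood for that picture, good to about 4 mm: the middle of the surface that is visible of it).
- cut_out(picture, label): "mask" (384x512 bool, what is visible of it).
The state is a dict: "clock": time; "joint_positions": joint angles; "qd": joint speeds; "effort": joint torques, N m; "tool_pos": TCP position; "orientation": TCP orientation; "contact_force": force on the tool from outside, world axes, zero at the start; "wrist_torque": the same for the moment, N m; "opening": finger opening in m; "grip_force": force on a finger pad.
Only numpy, scipy, OpenCV 4.12 (cv2) and the standard library are available. Lean on these libraries where they do the work, as an engineer would, in place of code of your own. Each camera call takes 0.05 s, during which the arm holds its last target. There are 200 camera calls.

TASK

Get the drilling jig ready: slide the flat bar that sticks out of its channel fully home against the end stop, then press the jig's sprung hinged plate down until it lies level on its rest, and while holding it there slide its bolt fully home into the keeper so that the plate stays down when you let go. Do it gently: feel for the end stop and for the rest, do not force either, and leave the other things on the bench where they are.

Things in the scene. Friction and masses are not known exactly. Their poses are not given: they have to be found in the camera images.
- jig: Drilling jig fixed to the bench: dark steel base plate 260 (x) x 180 x 15 mm carrying a channel, a hinged aluminium plate (the leaf) and a keeper. Origin: centre of the base's underside, on the bench. x runs from the channel's open front (robot side; base edge at x = -130 mm) to the hinge, y to the left along the hinge axis, z up.
- end_stop (a point): Middle of the face of the end stop that closes the channel, jig axes: x = 85 mm from the jig's origin, 20 mm above the bench. The channel lies along the jig's x axis: 42 mm wide between two rails (tops 24 mm above the bench, front ends at x = -125 mm), floor 15 mm above the bench.
- bar_front (a point): Middle of the front end face of the bright steel flat bar lying loose in the channel: 230 (x, along the channel) x 40 x 8 mm, 0.58 kg, underside 15 mm above the bench. It slides at about 2 N (oiled channel) and starts 20 to 45 mm short of home. Home (far end on the end stop) this point is 230 mm before the end stop, at x = -145 mm of the jig, 15 mm out beyond the base's front edge.
- hinge (a point): Point on the leaf's hinge axis in the middle of the jig: x = 105 mm from the jig's origin, 35 mm above the bench. Axes as the jig; the hinge axis is y.
- leaf (a joint): Angle of the hinged leaf, rad: 0 = level, positive = front edge up. A spring holds it near 0.38. The leaf is 110 mm wide, 10 mm thick, reaches 190 mm from the hinge towards the robot and carries two drill bushes; level, its top is 40 mm above the bench. Pressing at the knob takes up to about 10 N at level; it stops hard on its rest somewhere from -0.028 to 0.028 rad.
- knob (a point): Middle of the knob of the leaf's slide bolt: steel cylinder, 16 mm diameter, 35 mm long, square to the leaf, on a collar of 32 mm diameter whose upper face is 19 mm below this point (down the knob). 165 mm from the hinge axis along the leaf, 42 mm above the leaf's mid-plane; leaf level, bolt drawn: x -60, y -10, z 77 mm of the jig. Axes as the leaf: y along the bolt, z up the knob.
- bolt (a joint): Travel of the slide bolt (12 mm round steel rod on the leaf), m: 0 = drawn, grows as it slides to the jig's +y into the keeper, 0.028 = fully home (hard stop). About 2 N of friction, more under load. It enters the keeper (1.8 mm of play above it) only while the leaf is down on its rest; with the leaf higher its nose butts on the keeper.
- keeper_nominal (a point): Nominal middle of the mouth of the window in the keeper, a steel block 44 (x) x 16 mm at the jig's left (x = -60, y = 60 to 76 mm), top about 67 mm above the bench. A pad on its foot under the leaf's left edge (y = 38 to 58 mm) is the leaf's rest. It stands on shims that vary: window and rest are really up to 4.5 mm higher or lower than this, to be felt. Axes as the jig.
- spanner_grip (a point): Bystander: steel spanner, 160 mm long, lying on the bench to the right of the jig; this point is on its handle.
- offcut: Bystander: short offcut of the same flat bar, 75 x 40 x 8 mm, on the bench to the right of the jig; origin under its centre.
- oil: Bystander: white plastic oil bottle, 48 mm in diameter, 115 mm high, to the left of the jig; origin under its centre.
- hammer: Bystander: hammer, 270 mm long, on the left of the bench.
- magnet: Bystander: upright triangular welding magnet about 95 mm long and high.
- disc: Bystander: grinding disc 125 mm in diameter lying flat.
- tin: Bystander: open steel tin 72 mm in diameter, 75 mm high.
Not all that is in view belongs to the job. Leave any brown look-alike of the part that bears bar_front alone.

How it is judged:
On the way, in this order (a step that is already met when the one before it is completed fails the run):
1. the bar is home against the end stop while the plate is still up (x of bar_front in the frame of jig above -0.148 m and value of joint leaf above 0.15 rad), for 0.2 s.
2. the plate is pressed down level on its rest (value of joint leaf between -0.045 and 0.045 rad), for 0.2 s.
3. the bolt is home in the keeper with the plate level (value of joint bolt above 0.024 m and value of joint leaf below 0.045 rad), for 0.2 s.
At the end, for the whole second after the job is handed in: The bar's far end is within 3 mm of the end stop, the hinged plate lies level (within 0.045 rad, about 2.5 degrees) and at rest, and the bolt is at least 24 mm out of its 28 mm travel into the keeper, holding the plate down by itself (all of step 3 and x of bar_front in the frame of jig above -0.148 m and value of joint leaf above -0.045 rad and velocity of joint leaf between -0.05 and 0.05 rad/s); the robot touches nothing.
It fails at once if the plate or its bolt is forced against the keeper or its rest with more than 20 N (contact force between leaf and keeper above 20 N).
It fails at once if the bar is forced against the jig with more than 40 N (contact force between bar and jig above 40 N).
It fails at once if a bystander is knocked more than 30 mm (distance of any of offcut, spanner_grip, oil, hammer, magnet, disc, tin from where it was at the start of the episode above 0.03 m).
It also fails if it takes over 54 s, if anything falls off the work surface, if the arm or the gripper's body presses on something with over 40 N, if the wrist force passes 120 N, or if a joint passes its speed limit or range.

## Working session

There is one attempt and no reset: what is moved stays moved. The work goes in short steps, each a Python script; the robot and the scene stay as the last script left them, time stands still between calls to the robot, and variables do not carry over. Pictures are saved under pics/ and viewed, at most 10 in all, crops included, and the job is handed in when it is done.

```bash
ls; mkdir -p pics
cat > h.py <<'E'
import numpy as np, cv2
from scipy.spatial.transform import Rotation as R
from rig import manip, kin, monitor, snapshot, hand_in, search_frame, cut_out
def obs(): return monitor.get_obs()
def campose(p, o=None):
    if 'eye' in p:
        q=np.array(p['orientation']); 
        r=R.from_quat(q).as_matrix() if q.shape==(4,) else q
        return r,np.array(p['eye'])
    T=np.array(p['tool_from_camera']); r=R.from_quat(o['orientation']).as_matrix()
    return r@T[:3,:3], r@T[:3,3]+np.array(o['tool_pos'])
def K(p): return np.array([[p['fx'],0,p['cx']],[0,p['fy'],p['cy']],[0,0,1.]])
def world(p,at,o=None):
    r,t=campose(p,o); return r@np.array(at)+t
def proj(p,X,o=None):
    r,t=campose(p,o); c=(np.atleast_2d(X)-t)@r
    return cv2.projectPoints(c,np.zeros(3),np.zeros(3),K(p),np.array(p['dist'],float))[0][:,0]
def onplane(p,px,z,o=None):
    r,t=campose(p,o); u=cv2.undistortPoints(np.array(px,float).reshape(-1,1,2),K(p),np.array(p['dist'],float))[:,0]
    d=np.c_[u,np.ones(len(u))]@r.T; return t+d*((z-t[2])/d[:,2])[:,None]
def save(p,n): cv2.imwrite('pics/'+n+'.png',p['img'][:,:,::-1])
E
python3 - <<'E'
from h import *
print(obs())
for n in ('side','top'):
    p=snapshot(n); save(p,n+'0')
    r,t=campose(p); print(n,t,r[:,2])
    for l in ['jig','bar_front','leaf','knob','keeper_nominal','oil','spanner_grip','offcut','hammer','magnet','disc','tin','hinge']:
        try:
            for d in search_frame(p,l)[:3]: print(l,round(d['conf'],2),world(p,d['at']).round(3),proj(p,world(p,d['at'])).round()[0])
        except Exception as e: print(l,e)
print(obs()['clock'])
E
```

```text
pics
{'clock': 0.0, 'joint_positions': array([-1.23398026,  0.46837376, -0.01160288,  1.60361418,  0.00601838,
        1.07138901, -0.05630587]), 'qd': array([ 4.93000739e-05,  9.99431516e-04, -1.16326426e-03, -1.00613788e-03,
       -3.48016201e-04,  1.11632790e-03,  8.19447955e-04]), 'effort': array([-1.67792305e-04, -5.20587337e+01, -1.25050163e-02, -2.43745530e+01,
       -5.67051012e-02,  1.71646447e-02,  1.86920793e-04]), 'tool_pos': array([0.24085046, 0.60313537, 0.22764645]), 'orientation': array([ 1.88798466e-01,  9.82015465e-01, -8.69732181e-04, -9.65319162e-05]), 'contact_force': array([-0.33046827, -0.0190008 ,  0.03595598]), 'wrist_torque': array([-0.02234201,  0.01273426, -0.05589725]), 'grip_force': 0.0, 'opening': 0.09178396182698795}
side [0.47903546 1.10094925 1.31782404] [ 0.04173124 -0.6729277  -0.73853017]
bar_front 0.64 [0.528 0.1   0.025] [272. 231.]
bar_front 0.57 [ 0.34  -0.114  0.008] [327. 190.]
bar_front 0.23 [0.64  0.121 0.026] [238. 235.]
leaf 0.67 [0.649 0.086 0.08 ] [235. 216.]
knob 0.46 [0.603 0.091 0.12 ] [249. 210.]
keeper_nominal 0.86 [0.643 0.119 
[... 845 characters left out ...]
22] [125. 245.]
leaf 0.72 [0.651 0.081 0.084] [228. 169.]
knob 0.51 [0.593 0.084 0.118] [226. 184.]
keeper_nominal 0.92 [0.639 0.076 0.018] [230. 176.]
oil 0.62 [0.658 0.258 0.076] [175. 168.]
spanner_grip 0.58 [ 0.592 -0.449  0.004] [382. 189.]
spanner_grip 0.52 [ 0.665 -0.088  0.007] [278. 168.]
offcut 0.75 [ 0.529 -0.061  0.008] [270. 207.]
offcut 0.39 [ 0.499 -0.401  0.032] [371. 215.]
hammer 0.66 [0.398 0.438 0.026] [124. 246.]
hammer 0.66 [0.641 0.08  0.028] [229. 174.]
magnet 0.6 [0.594 0.435 0.047] [125. 188.]
disc 0.83 [ 0.594 -0.453  0.003] [383. 188.]
tin 0.63 [ 0.501 -0.401  0.032] [371. 214.]
tin 0.56 [0.395 0.436 0.024] [125. 247.]
hinge 0.96 [0.64  0.078 0.027] [230. 175.]
1.4
```

Run:
```python
import cv2,numpy as np
a=cv2.imread('pics/top0.png')[100:300,150:350]; b=cv2.imread('pics/side0.png')[130:330,170:370]
cv2.imwrite('pics/c0.png',np.hstack([cv2.resize(a,(400,400),interpolation=2),cv2.resize(b,(400,400),interpolation=2)]))
```

```text
(no output)
```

View pics/c0.png

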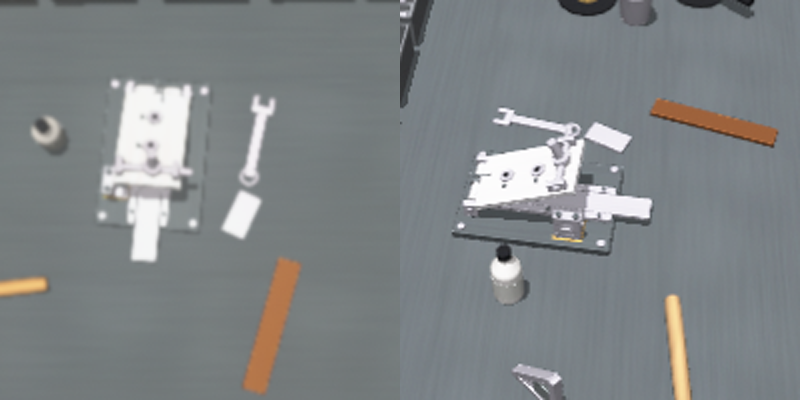

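Side by side (top view left, side view right). The bright bar sticks out of the jig towards the robot, with its front end at about (222,229) in the top view. The brown look-alike lies at about (285,262) on the bench, outside the jig. The bright one in the channel is the one meant. Next I'll look from near with the wrist camera.

```bash
python3 - <<'E'
from h import *
q=[0,1,0,0]
manip.goto([0.47,0.08,0.36],q)
o=obs(); p=snapshot('wrist'); save(p,'w0')
import pickle; pickle.dump((o,p),open('w0.pkl','wb'))
print(o['tool_pos'],o['orientation'],np.array(p['tool_from_camera']).round(3),o['clock'])
for l in ['jig','bar_front','leaf','knob','keeper_nominal','hinge']:
    for d in search_frame(p,l)[:2]: 
        X=world(p,d['at'],o);print(l,round(d['conf'],2),X.round(4),proj(p,X,o).round()[0])
E
python3 -c "
import cv2;a=cv2.imread('pics/w0.png');cv2.imwrite('pics/w0b.png',cv2.resize(a,(800,600)))"
```

```text
[0.46992898 0.08090368 0.35978275] [-7.25404259e-04  9.99999720e-01 -3.42911416e-05 -1.82359683e-04] [[-0.    -0.964 -0.265  0.075]
 [ 1.    -0.    -0.001 -0.001]
 [ 0.001 -0.265  0.964 -0.156]
 [ 0.     0.     0.     1.   ]] 3.5083
jig 0.63 [0.592  0.0742 0.019 ] [250. 230.]
bar_front 0.74 [ 0.3437 -0.1144  0.0052] [119.  66.]
bar_front 0.67 [0.522  0.0955 0.0229] [263. 188.]
leaf 0.8 [0.6127 0.0804 0.1065] [253. 268.]
knob 0.59 [0.5974 0.0838 0.1169] [256. 262.]
keeper_nominal 0.62 [0.5937 0.0706 0.0232] [247. 232.]
hinge 0.56 [0.5934 0.069  0.021 ] [246. 232.]
```

View pics/w0b.png

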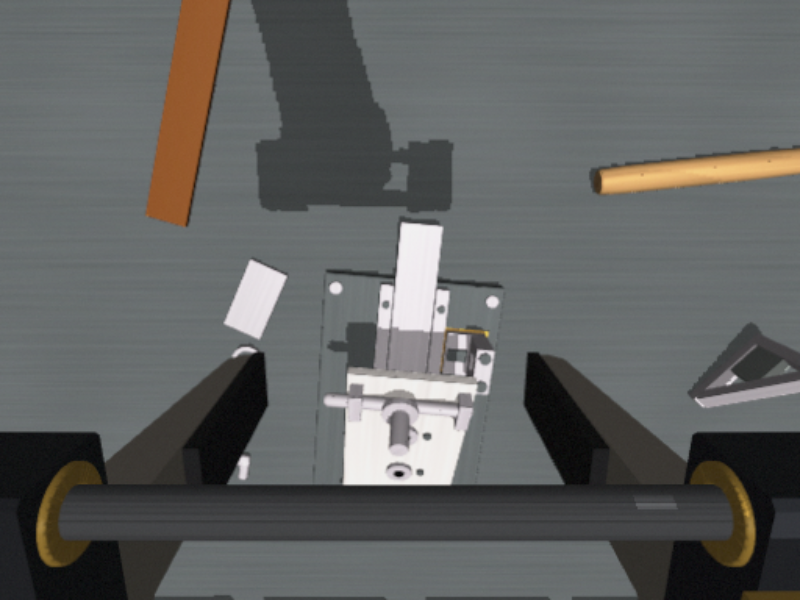

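Run:
```python
from h import *
import pickle
o,p=pickle.load(open('w0.pkl','rb'))
s=512/800
f=lambda a,z: onplane(p,np.array(a,float)*s,z,o)
c=f([[327,270],[503,287]],.015); print('corners',c.round(4),np.linalg.norm(c[1]-c[0]))
sc=f([[336,288],[492,302]],.017); print('screws',sc.round(4))
b=f([[400,221],[442,226]],.023); print('bar',b.round(4),np.linalg.norm(b[1]-b[0]))
e=f([[394,310],[400,221],[436,312],[442,226]],.023); d=e[1::2]-e[::2]; print('bar yaw',np.arctan2(-d[:,1],-d[:,0]))
d=c[1]-c[0]; print('edge yaw',np.arctan2(-d[0],d[1])); d=sc[1]-sc[0]; print(np.arctan2(-d[0],d[1]))
yaw=-.09
for yaw in (-.08,-.1):
    x=np.array([np.cos(yaw),np.sin(yaw)]);m=c.mean(0)[:2]; print(yaw,'origin',m+.13*x)
# mask of bar
img=p['img'].copy()
for d in cut_out(p,'bar_front')[:3] if False else []: pass
```

```text
corners [[0.4992 0.0124 0.015 ]
 [0.5162 0.1867 0.015 ]] 0.17509092749490004
screws [[0.5169 0.021  0.017 ]
 [0.5311 0.1762 0.017 ]]
bar [[0.4502 0.0841 0.023 ]
 [0.4549 0.1239 0.023 ]] 0.040068003331616
bar yaw [-0.06427623 -0.04512899]
edge yaw -0.09720354666362752
-0.09103826893378775
-0.08 origin [0.63724426 0.0891852 ]
-0.1 origin [0.63701058 0.08659577]
```

```bash
python3 -c "
import cv2;a=cv2.imread('pics/w0.png')[135:315,195:335];cv2.imwrite('pics/w0c.png',cv2.resize(a,None,fx=3.3,fy=3.3,interpolation=cv2.INTER_CUBIC))"
```

```text
(no output)
```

View pics/w0c.png

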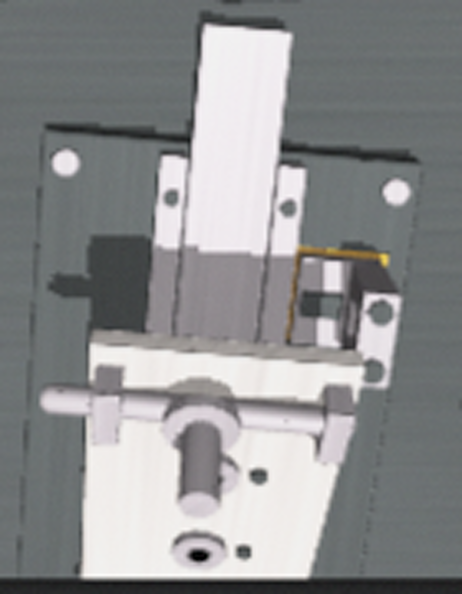

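The crop shows the bar's front corners at (203,25) and (292,33), the base's front corners at (45,133) and (420,163), the leaf's front edge from (91,344) to (362,364), the knob top at (197,502), and the keeper top at (362–401,293). I'll fit the jig pose to these points.

```bash
cat > fit.py <<'E'
from h import *
import pickle
from scipy.optimize import least_squares
o,p=pickle.load(open('w0.pkl','rb'))
def lf(a,y,b,th): # a along leaf from hinge toward robot, b above mid-plane
    c,s=np.cos(th),np.sin(th); return [.105-a*c+b*s,y,.035+a*s+b*c]
def pts(v):
    th,dz=v[3],v[4]
    P=[[-.13,-.09,.015],[-.13,.09,.015],[-.125,-.021,.024],[-.125,.021,.024],lf(.19,-.055,.005,th),lf(.19,.055,.005,th),lf(.165,-.01,.042+.0175,th),lf(.165,-.01,.023,th),[-.082,.06,.067+dz],[-.082,.076,.067+dz],[-.038,.076,.067+dz],
     [.1,-.09,.015],[.1,.09,.015],[v[5],-.02,.023],[v[5],.02,.023]]
    return toW(v,P)
def toW(v,P):
    c,s=np.cos(v[2]),np.sin(v[2]); P=np.array(P); return np.c_[v[0]+c*P[:,0]-s*P[:,1],v[1]+s*P[:,0]+c*P[:,1],P[:,2]]
C=np.array([[45,133],[420,163],[186,156],[281,166],[91,344],[362,364],[197,502],[202,425],[362,293],[401,295],[388,387],[18,575],[358,575],[203,25],[292,33]])/3.3+[194.8,134.8]
def res(v):
    P=pts(v); q=proj(p,P,o); r=q-C
    for i,(a,b) in ((11,(0,11)),(12,(1,12))): # edge points: distance from line
        d=q[b]-q[a]; n=np.array([-d[1],d[0]])/np.hypot(*d); r[i]=[(C[b]-q[a])@n,0]
    return r
if __name__=='__main__':
    f=least_squares(lambda v:res(v).ravel(),[.64,.088,-.09,.38,0,-.18],loss='soft_l1')
    print(f.x.round(4)); print(res(f.x).round(1).tolist())
    v=f.x; J=f.jac; print(np.sqrt(np.diag(np.linalg.inv(J.T@J))).round(4))
    print('knob W',toW(v,[lf(.165,-.01,.042,v[3]),lf(.165,-.01,.042,0),[v[5],0,.019]]).round(4))
    np.save('v.npy',v)
    for tilt,a in ((v[3],v[3]),(0,0)):
        Z=R.from_euler('z',v[2]); Q=(Z*R.from_euler('y',tilt)*R.from_quat([0,1,0,0]))
        X=toW(v,[lf(.165,-.01,.037,a)])[0]
        for k in (0,.06): print(tilt,kin.solve_ik(X-Q.as_matrix()[:,2]*k,Q.as_quat()), Q.as_matrix()[:,2].round(3))
E
python3 fit.py
```

```text
[ 0.6392  0.0882 -0.0874  0.3923 -0.0012 -0.1865]
[[-0.8, -0.6], [1.4, 0.3], [0.8, 0.8], [-0.6, 0.1], [-0.3, -1.0], [1.0, -0.2], [-1.2, 0.2], [-1.7, 0.4], [0.7, -0.2], [-0.1, 0.1], [-0.3, 0.1], [0.3, 0.0], [1.5, 0.0], [-0.0, 0.0], [-0.1, -0.0]]
[0.0009 0.0007 0.0054 0.0069 0.0028 0.0013]
knob W [[0.607  0.081  0.1369]
 [0.5785 0.0835 0.077 ]
 [0.4534 0.1045 0.019 ]]
0.39229291147819334 [-0.45940986  0.76190098  0.49909283  1.49572264 -0.38280591  1.37996549
  1.6231588 ] [-0.381  0.033 -0.924]
0.39229291147819334 [-0.4576647   0.74422227  0.53271128  1.39539319 -0.37624179  1.50016745
  1.61374368] [-0.381  0.033 -0.924]
0 [-0.4590309   0.57572794  0.33726848  1.89239993 -0.27712179  0.71884767
  1.52132279] [ 0.  0. -1.]
0 [-0.48983562  0.48812259  0.37461382  1.86588344 -0.23456393  0.83059044
  1.48759684] [ 0.  0. -1.]
```

```bash
cat > step1.py <<'E'
from fit import *
v=np.load('v.npy'); Q=(R.from_euler('z',v[2])*R.from_quat([0,1,0,0])).as_quat()
J=lambda x,y,z: toW(v,[[x,y,z]])[0]
def jx(): 
    d=np.array(obs()['tool_pos'])-[v[0],v[1],0]; c,s=np.cos(v[2]),np.sin(v[2]); return np.array([c*d[0]+s*d[1],-s*d[0]+c*d[1],d[2]])
E
python3 - <<'E'
from step1 import *
manip.gripper_close(10)
manip.goto(J(-.225,0,.12),Q)
print(manip.movel(J(-.225,0,.022),v=.15,f_stop=8),jx().round(4),obs()['contact_force'].round(1))
print(manip.movel(J(-.170,0,.022),v=.06,f_stop=10),jx().round(4),obs()['contact_force'].round(1))
print(manip.movel(J(-.140,0,.022),v=.015,f_stop=7),jx().round(4),obs()['contact_force'].round(1))
o=obs();print(o['clock'],o['opening'])
p=snapshot('side');save(p,'s1')
b=[d for d in search_frame(p,'bar_front')]
for d in b: print(d['conf'],world(p,d['at']).round(3))
E
```

```text
False [-2.241e-01  2.000e-04  2.270e-02] [-0.9 -0.3  0.6]
False [-0.1699  0.      0.022 ] [ 0.2 -0.6  0.4]
True [-0.1559 -0.0002  0.0214] [ 0.  -0.7  0.6]
9.175 0.0004662258679686493
0.68 [ 0.333 -0.111  0.009]
0.55 [0.564 0.096 0.024]
```

Run:
```python
from step1 import *
print(manip.movel(J(-.142,0,.022),v=.012,f_stop=12),jx().round(4),obs()['contact_force'].round(1))
manip.hold(.2); print(jx().round(4),obs()['contact_force'].round(1))
manip.movel(J(-.185,0,.04),v=.15)
manip.movel(J(-.185,0,.20),v=.3)
o=obs(); p=snapshot('wrist'); save(p,'w1'); import pickle; pickle.dump((o,p),open('w1.pkl','wb')); print(o['clock'])
q=proj(p,J(-.145,0,.023),o)[0]; print(q)
a=p['img'][:,:,::-1]; cv2.imwrite('pics/w1b.png',cv2.resize(a,(800,600)))
```

```text
True [-0.1558 -0.0005  0.0203] [ 1.2 -0.4  0.2]
[-0.1561 -0.0006  0.0201] [-0.1  0.4  0.6]
11.2083
[254.63404709 218.37684772]
```

View pics/w1b.png

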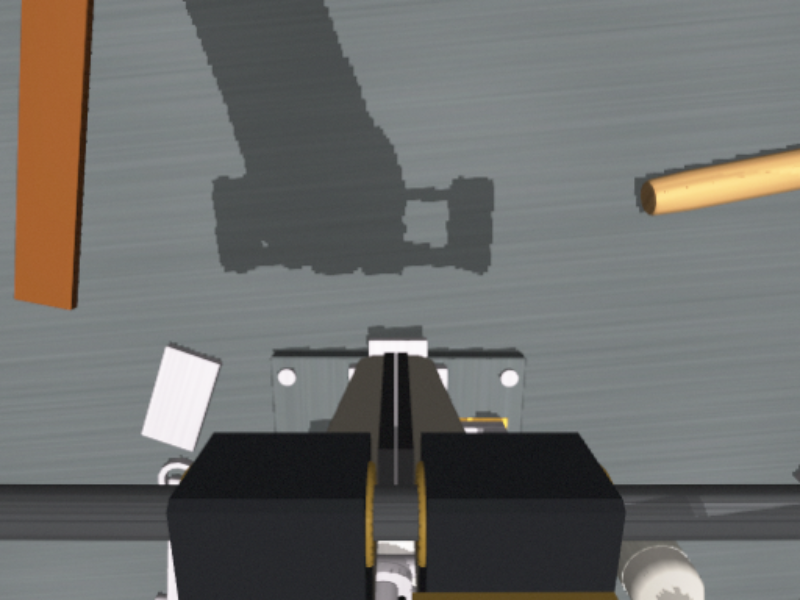

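The bar's front edge is at row 340 of this view (217.6 unscaled), against 218.4 predicted for home, and both pushes stopped at the same place. The bar is home. Next, the knob.

```bash
cat >> step1.py <<'E'
def tq(th): return (R.from_euler('z',v[2])*R.from_euler('y',th)*R.from_quat([0,1,0,0])).as_quat()
def kp(th,k=0,y=-.0085): return toW(v,[lf(.165,y,.037+k,th)])[0]
E
python3 - <<'E'
from step1 import *
manip.open_gripper()
th=v[3]
manip.goto(kp(th,.08),tq(th))
manip.movel(kp(th,.05),v=.1)
o=obs(); p=snapshot('wrist'); save(p,'w2'); print(o['clock'],o['tool_pos'],kp(th,.05))
print(proj(p,[toW(v,[lf(.165,-.0085,b,th)])[0] for b in (.023,.042,.0595)],o).round(1))
for d in search_frame(p,'knob')[:2]: 
    X=world(p,d['at'],o);print(d['conf'],X.round(4),proj(p,X,o)[0])
cv2.imwrite('pics/w2b.png',cv2.resize(p['img'][200:384,150:362,::-1],None,fx=3,fy=3,interpolation=2))
E
```

```text
13.85 [0.62375997 0.0816468  0.17944593] [0.62425779 0.08096456 0.17847188]
[[253.4 214.1]
 [253.4 223.7]
 [253.4 234. ]]
0.77 [0.5966 0.081  0.1194] [250.02967536 209.64865998]
```

View pics/w2b.png

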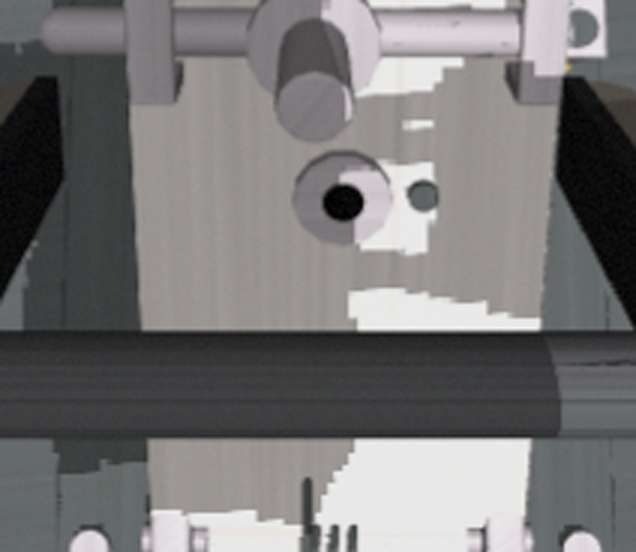

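The knob top is at (254.7,235), against (253.4,234) predicted, which is within 1 mm. Descend, feel the collar, and grip.

Run:
```python
from step1 import *
th=v[3]; Y=-.0078
print(manip.movel(kp(th,.008,Y),v=.08,f_stop=6))
r=manip.movel(kp(th,-.006,Y),v=.015,f_stop=2.5)
def st(): 
    o=obs(); a=R.from_quat(o['orientation']).as_matrix()[:,2]; K=(o['tool_pos']-kp(th,0,Y))@a
    print('depth past nominal',K.round(4),o['contact_force'].round(1),o['opening'],o['clock'])
print(r); st()
manip.gripper_close(15); st()
print(obs()['grip_force'])
```

```text
False
False
depth past nominal 0.006 [0.3 0.6 0.2] 0.09194483238489257 15.7083
depth past nominal 0.006 [ 0.7  0.6 -0.2] 0.029478085673544645 16.6917
14.99998077750206
```

Run:
```python
from step1 import *
manip.open_gripper()
manip.movel(kp(v[3],.004,-.0078),v=.05)
o=obs(); p=snapshot('wrist'); s=snapshot('side'); print(o['clock'],(o['tool_pos']-kp(v[3],.004,-.0078)).round(4))
print(proj(p,[toW(v,[lf(.165,-.0078,b,v[3])])[0] for b in (.023,.042,.0595)],o).round(1))
a=cv2.resize(p['img'][170:354,156:356,::-1],(400,368),interpolation=2); b=cv2.resize(s['img'][160:252,200:300,::-1],(400,368),interpolation=2)
cv2.imwrite('pics/w3.png',np.hstack([a,b]))
```

```text
18.05 [0.0003 0.0002 0.0003]
[[254.3 238.9]
 [254.4 253.7]
 [254.5 270.4]]
```

View pics/w3.png

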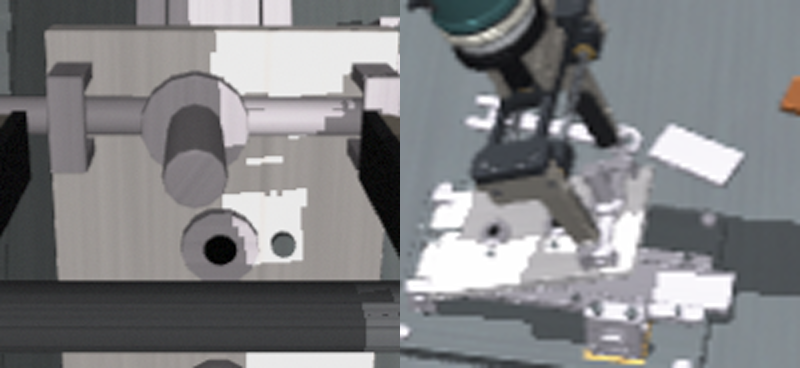

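Run:
```python
from step1 import *
o=obs(); p=snapshot('wrist')
r,t=campose(p,o); r=r@np.eye(3)
# reconstruct pose of w2 view: tool_pos known, same orientation
o2=dict(o); o2['tool_pos']=np.array([0.62375997,0.0816468,0.17944593])
for nm,a,b,bb in (('top',(254.7,235),(253.5,259),.0595),('collar',(255,215),(253.5,230),.023)):
    X0=toW(v,[lf(.165,-.0078,bb,v[3])])[0]
    f=lambda X:np.r_[proj(p,X,o2)[0]-a,proj(p,X,o)[0]-b]
    s=least_squares(f,X0); T=R.from_quat(o['orientation']).as_matrix()
    print(nm,s.x.round(4),'err in tool axes',((s.x-X0)@T).round(4),s.fun.round(1), f(X0).round(1))
# leaf angle fit variant
def g(w):
    P=[toW(v,[lf(.165,w[1],b,w[0])])[0] for b in (.0595,.023)]
    return np.r_[(proj(p,P,o)-[[253.5,259],[253.5,230]]).ravel(),(proj(p,P,o2)-[[254.7,235],[255,215]]).ravel()]
s=least_squares(g,[v[3],-.008]); print(s.x,s.fun.round(1))
h=lambda w:(proj(p,[toW(v,[lf(.165,w[1],b,w[0])])[0] for b in (.0595,.023)],o)-[[253.5,259],[253.5,230]]).ravel()
s=least_squares(h,[v[3],-.008]); print(s.x,s.fun.round(1))
print(R.from_quat(o['orientation']).as_matrix()[:,2],p['fx'],p['cy'])
for d in search_frame(p,'knob')[:2]: 
    X=world(p,d['at'],o);print(d['conf'],X.round(4),proj(p,X,o)[0])
```

```text
top [0.6143 0.0824 0.0661] err in tool axes [-0.0337 -0.0001  0.0802] [-0.6 -0.   0.5  0. ] [-0.1 -0.9  1.2 12.4]
collar [ 0.5925  0.0847 -0.0144] err in tool axes [-0.0442  0.0003  0.1264] [-0.8 -0.   0.7  0. ] [-0.6 -0.8  0.9  9.7]
[ 0.36083814 -0.00803094] [ 0.6  3.6  0.4  5.1 -0.5 -7.  -0.9 -4. ]
[ 0.34215856 -0.00830563] [ 0.  -1.3 -0.   2.6]
[-0.38100192  0.03345318 -0.92396884] 331.56325575220677 193.83305000844868
```

Run:
```python
from step1 import *
o=obs(); p=snapshot('wrist'); print(o['clock'],o['contact_force'].round(2),o['wrist_torque'].round(2),o['opening'])
for th in (.32,.34,.36,.38,.393):
    print(th,proj(p,[toW(v,[P])[0] for P in (lf(.165,-.008,.0595,th),lf(.165,-.008,.023,th),lf(.19,-.055,.005,th),lf(.19,.055,.005,th))],o).round(1).tolist())
cv2.imwrite('pics/w4.png',cv2.resize(p['img'][150:350,131:381,::-1],(750,600),interpolation=2))
```

```text
18.25 [ 0.51 -0.   -0.58] [ 0.03 -0.33 -0.02] 0.09188295856847757
0.32 [[254.2, 252.4], [254.0, 230.0], [180.1, 183.8], [352.9, 183.7]]
0.34 [[254.2, 257.4], [254.0, 232.5], [178.8, 185.0], [354.7, 184.9]]
0.36 [[254.3, 262.6], [254.1, 235.2], [177.5, 186.4], [356.6, 186.3]]
0.38 [[254.3, 268.1], [254.1, 238.0], [176.1, 188.0], [358.4, 187.9]]
0.393 [[254.3, 271.9], [254.1, 240.0], [175.2, 189.1], [359.7, 189.0]]
```

View pics/w4.png

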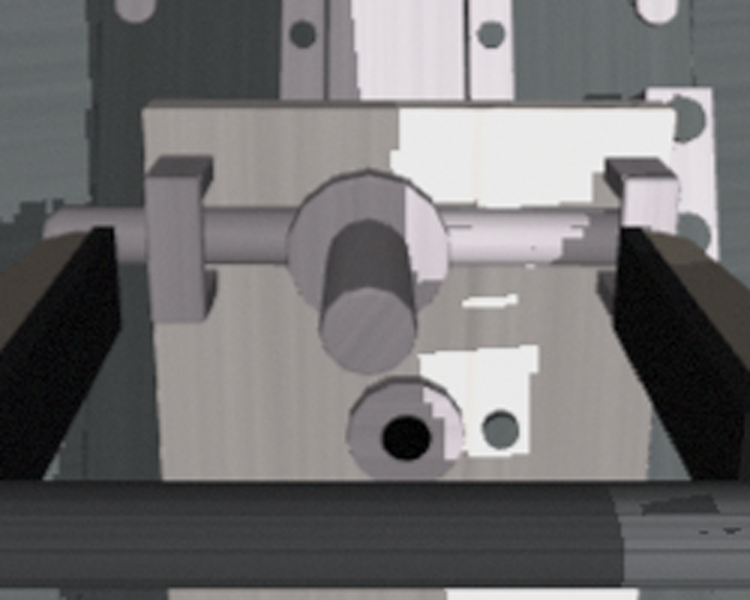

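The leaf now stands at about 0.345 rad. The left finger's tip rests on the bolt's +y bracket at (640,240), so it pushed the leaf down a little (about 1 N). That explains why the grip landed on the collar. Closing here, slightly higher, should let the leaf spring back and put the pads on the knob.

```bash
cat >> step1.py <<'E'
def st(m=''):
    o=obs(); print(m,'jig',jx().round(4),'F',np.round(o['contact_force'],1),'open',round(o['opening'],4),'t',round(o['clock'],2))
E
python3 - <<'E'
from step1 import *
manip.gripper_close(15); st()
if obs()['opening']>.02:
    pass
else:
    o=obs(); p=snapshot('wrist')
    print(manip.movel(kp(v[3],-.004,-.0078),v=.02,f_stop=3)); st()
p=snapshot('wrist')
cv2.imwrite('pics/w5.png',cv2.resize(p['img'][150:350,131:381,::-1],(750,600),interpolation=2))
E
```

```text
jig [-0.0318 -0.0077  0.136 ] F [-0.5 -0.3  0.2] open 0.0153 t 19.43
True
 jig [-0.0326 -0.0077  0.1347] F [-0.1 -0.2  1.6] open 0.0152 t 19.71
```

View pics/w5.png

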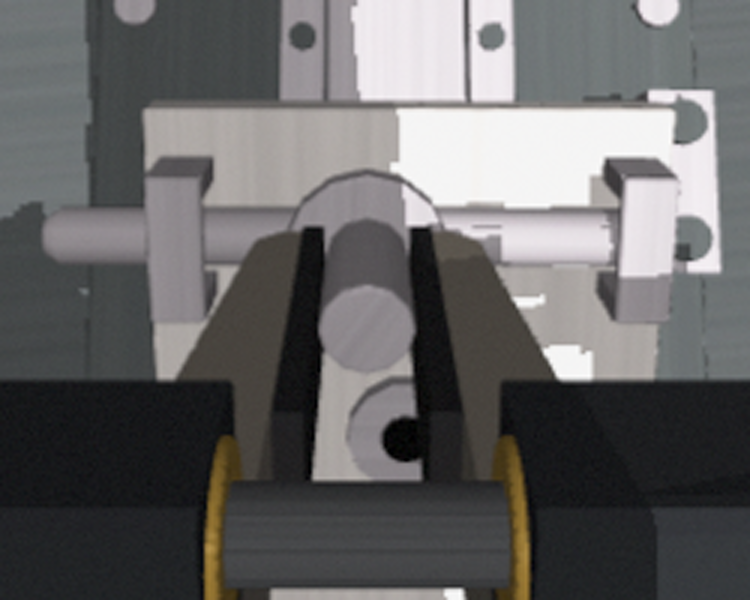

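The grip is on the knob: opening is 15.3 mm, and the pads sit either side of the knob at (367,300). The leaf is at about 0.34 rad. Next, press it down along the hinge arc.

```bash
cat >> step1.py <<'E'
def arc0():
    j=jx(); d=np.array([.105-j[0],j[2]-.035]); return np.hypot(*d),np.arctan2(d[1],d[0]),j[1]
E
python3 - <<'E'
from step1 import *
import json
manip.gripper_close(30)
r,phi,y=arc0(); th0=.342; tilt0=v[3]; json.dump([r,phi,y,th0,tilt0],open('arc.json','w')); print(r,phi,y)
def pose(th):
    a=phi+th-th0; return J(.105-r*np.cos(a),y,.035+r*np.sin(a)),tq(tilt0+th-th0)
for th in (.27,.2,.13,.07):
    P,q=pose(th); s=manip.movel(P,frame=q,v=.05,f_stop=8); st(f'{th} {s}')
    if s: break
else:
    P,q=pose(-.05); s=manip.movel(P,frame=q,v=.012,f_stop=5.5); st(f'end {s}')
    manip.hold(.1); st(); r2,ph,_=arc0(); print('leaf est',th0+ph-phi,r2)
E
```

```text
0.16996114731230288 0.6269351120277381 -0.007715192744413843
0.27 False jig [-0.0392 -0.0077  0.125 ] F [ 0.4 -0.7  1.2] open 0.0155 t 20.37
0.2 True jig [-0.0419 -0.0076  0.1206] F [ 1.4 -0.2  2.1] open 0.0155 t 20.58
```

```bash
cat >> step1.py <<'E'
import json
def pose(th):
    r,phi,y,th0,tilt0=json.load(open('arc.json'))
    a=phi+th-th0; return J(.105-r*np.cos(a),y,.035+r*np.sin(a)),tq(tilt0+th-th0)
def leafest():
    r,phi,y,th0,_=json.load(open('arc.json')); r2,p2,_=arc0(); return round(th0+p2-phi,4),round(r2,4)
E
python3 - <<'E'
from step1 import *
st(); print(leafest())
for th in (.22,.18,.13):
    P,q=pose(th); s=manip.movel(P,frame=q,v=.025,f_stop=9); st(f'{th} {s}'); manip.hold(.1); st(); print(leafest())
    if s: break
E
```

```text
jig [-0.0419 -0.0076  0.1206] F [ 1.4 -0.2  2.1] open 0.0155 t 20.58
(np.float64(0.2423), np.float64(0.17))
0.22 False jig [-0.0435 -0.0076  0.1177] F [-0.3 -0.   5.4] open 0.0152 t 20.89
 jig [-0.0435 -0.0077  0.1176] F [-0.6  0.4  5.4] open 0.0152 t 20.99
(np.float64(0.223), np.float64(0.1699))
0.18 False jig [-0.0467 -0.0076  0.1116] F [-0.4  0.6  5.1] open 0.015 t 21.42
 jig [-0.0467 -0.0076  0.1116] F [-0.5  0.6  6.2] open 0.0149 t 21.52
(np.float64(0.1829), np.float64(0.1699))
0.13 False jig [-0.0502 -0.0076  0.1041] F [-1.  -0.7  6.5] open 0.0149 t 22.01
 jig [-0.0503 -0.0076  0.1041] F [-1.5  0.   7.1] open 0.0146 t 22.11
(np.float64(0.1338), np.float64(0.1699))
```

Run:
```python
from step1 import *
P,q=pose(.07); s=manip.movel(P,frame=q,v=.025,f_stop=6); st(f'.07 {s}')
if not s:
    P,q=pose(-.05); s=manip.movel(P,frame=q,v=.012,f_stop=4.5); st(f'end {s}'); 
print(leafest()); manip.hold(.1); st()
p=snapshot('side'); o=obs(); w=snapshot('wrist')
a=cv2.resize(p['img'][190:260,210:320,::-1],(400,255),interpolation=2); b=cv2.resize(w['img'][150:350,131:381,::-1],(400,320),interpolation=2)
c=np.zeros((320,800,3),np.uint8); c[:255,:400]=a; c[:,400:]=b; cv2.imwrite('pics/w6.png',c)
for dz in (-.0045,0,.0045): print(dz,proj(w,toW(v,[[-.082,.06,.067+dz],[-.082,.076,.067+dz]]),o).round(1).tolist())
for th in (-.03,0,.03,.06,.1): print(th,proj(w,[toW(v,[P])[0] for P in (lf(.19,-.055,.005,th),lf(.19,.055,.005,th),lf(.165,-.008,.0595,th))],o).round(1).tolist())
```

```text
.07 False jig [-0.054  -0.0076  0.0948] F [-1.9  0.1  7.9] open 0.0153 t 22.67
end True jig [-0.0584 -0.0076  0.0818] F [-1.6 -0.2  9.5] open 0.015 t 23.81
(np.float64(-0.0059), np.float64(0.1699))
 jig [-0.0583 -0.0076  0.082 ] F [-1.8 -0.6  9.4] open 0.0152 t 23.91
-0.0045 [[376.8, 199.5], [405.6, 199.4]]
0 [[379.8, 201.5], [409.3, 201.5]]
0.0045 [[383.0, 203.7], [413.2, 203.6]]
-0.03 [[179.7, 183.9], [353.1, 183.8], [254.1, 253.5]]
0 [[177.7, 185.9], [355.9, 185.8], [254.1, 261.1]]
0.03 [[175.6, 188.2], [358.7, 188.1], [254.2, 269.4]]
0.06 [[173.5, 191.0], [361.7, 190.9], [254.2, 278.4]]
0.1 [[170.4, 195.4], [365.8, 195.2], [254.3, 291.6]]
```

View pics/w6.png

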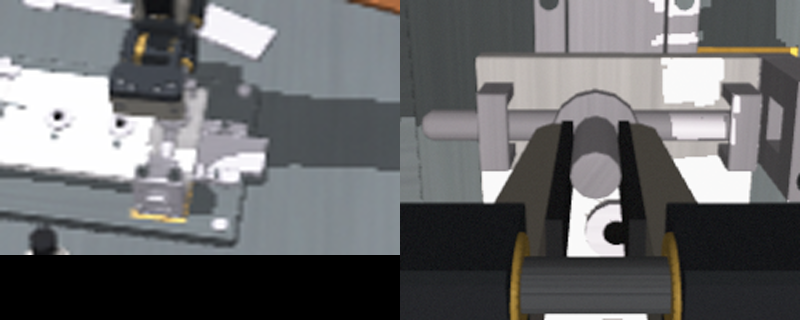

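The leaf looks level. The knob top is at row 257.5 and the front edge at row 184.5, which gives about -0.015 rad. I'll press a hair more to confirm the rest, then slide the bolt.

Run:
```python
from step1 import *
j=jx(); q=obs()['orientation']
s=manip.movel(J(j[0],j[1],j[2]-.003),v=.008,f_stop=3); st(f'press {s}'); print(leafest())
j=jx()
# move with small downward bias (0.6 mm) to keep it on the rest
s=manip.movel(J(j[0],j[1]+.006,j[2]-.0007),v=.02,f_stop=6); st(f'slide1 {s}'); print(leafest())
```

```text
press True jig [-0.0584 -0.0076  0.0818] F [-2.3 -0.3 11.5] open 0.0149 t 24.23
(np.float64(-0.0057), np.float64(0.1699))
slide1 False jig [-0.0583 -0.0019  0.0819] F [-3.3 -0.5 11.1] open 0.0149 t 24.68
(np.float64(-0.0054), np.float64(0.1699))
```

Run:
```python
from step1 import *
j=jx()
s=manip.movel(J(j[0],.012,j[2]-.0007),v=.025,f_stop=8); st(f'slide2 {s}'); print(leafest())
if not s:
    j=jx(); s=manip.movel(J(j[0],.024,j[2]-.0004),v=.015,f_stop=7); st(f'slide3 {s}'); print(leafest())
```

```text
slide2 False jig [-0.0583  0.0118  0.0819] F [-3.5 -0.6 10.7] open 0.0153 t 25.38
(np.float64(-0.0052), np.float64(0.1699))
slide3 True jig [-0.0581  0.019   0.0825] F [-1.5 -1.5  9.4] open 0.0154 t 26.03
(np.float64(-0.0014), np.float64(0.1699))
```

Run:
```python
from step1 import *
j=jx()
s=manip.movel(J(j[0],j[1],j[2]-.002),v=.01,f_stop=2); st(f'press {s}')
j=jx(); s=manip.movel(J(j[0],.026,j[2]-.0003),v=.012,f_stop=9); st(f'slide4 {s}'); print(leafest())
o=obs(); w=snapshot('wrist'); p=snapshot('side')
a=cv2.resize(p['img'][190:260,210:320,::-1],(400,255),interpolation=2); b=cv2.resize(w['img'][150:350,131:381,::-1],(400,320),interpolation=2)
c=np.zeros((320,800,3),np.uint8); c[:255,:400]=a; c[:,400:]=b; cv2.imwrite('pics/w7.png',c)
```

```text
press True jig [-0.0582  0.019   0.0822] F [-2.7  0.4  9.3] open 0.0154 t 26.24
slide4 True jig [-0.058  0.019  0.083] F [-2.1 -0.4 10. ] open 0.0151 t 26.65
(np.float64(0.0016), np.float64(0.1699))
```

View pics/w7.png

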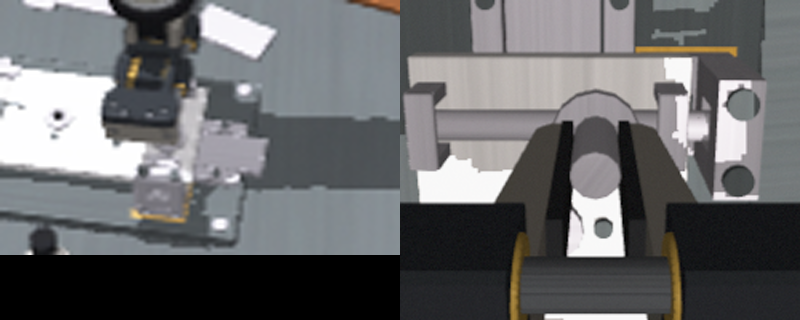

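The bolt now passes through the bracket into the keeper window at (705,125), its tail is flush at (420,110), and it has travelled about 27 mm to a firm stop. I'll ease off, slide the pads up the knob with minimal grip so the fingers clear the keeper, then open.

Run:
```python
from step1 import *
manip.gripper_close(3); st('weak')
j=jx(); s=manip.movel(J(j[0],j[1],j[2]+.02),v=.03,f_stop=6); st(f'up {s}')
if not s:
    manip.open_gripper(); st('opened')
    o=obs(); z=R.from_quat(o['orientation']).as_matrix()[:,2]
    manip.movel(o['tool_pos']-z*.08,v=.15); st('clear')
    o=obs(); w=snapshot('wrist')
    for th in (-.03,0,.03,.06): print(th,proj(w,[toW(v,[P])[0] for P in (lf(.19,-.055,.005,th),lf(.19,.055,.005,th),lf(.165,.019,.0595,th),lf(.165,.019,.023,th))],o).round(1).tolist())
    cv2.imwrite('pics/w8.png',cv2.resize(w['img'][150:350,131:381,::-1],(750,600),interpolation=2))
```

```text
weak jig [-0.0578  0.0191  0.0828] F [-0.4 -0.3  6.1] open 0.0159 t 26.97
up True jig [-0.0578  0.0191  0.0831] F [ 0.8 -0.7  2.3] open 0.0158 t 27.19
```

```bash
cat > rel.py <<'E'
from step1 import *
z0=jx()[2]; s=False
for i in range(4):
    j=jx(); s=manip.movel(J(j[0],j[1],max(.103,j[2]+.003)),v=.03,f_stop=7); st(f'up {s}')
    if not s: break
if jx()[2]>.1:
    manip.open_gripper(); st('opened')
    o=obs(); z=R.from_quat(o['orientation']).as_matrix()[:,2]
    manip.movel(o['tool_pos']-z*.08,v=.15); st('clear')
    o=obs(); w=snapshot('wrist')
    for th in (-.03,0,.03,.06): print(th,proj(w,[toW(v,[P])[0] for P in (lf(.19,-.055,.005,th),lf(.19,.055,.005,th),lf(.165,.019,.0595,th),lf(.165,.019,.023,th))],o).round(1).tolist())
    cv2.imwrite('pics/w8.png',cv2.resize(w['img'][150:350,131:381,::-1],(750,600),interpolation=2))
E
python3 rel.py
```

```text
up True jig [-0.0583  0.0191  0.0838] F [-0.6 -1.   4.5] open 0.016 t 27.44
up True jig [-0.0584  0.0191  0.0842] F [0.2 0.4 2.7] open 0.0156 t 27.68
up True jig [-0.0587  0.0191  0.0847] F [0.4 0.2 3.9] open 0.0159 t 27.91
up True jig [-0.0589  0.0191  0.0851] F [-0.1 -0.6  2.6] open 0.016 t 28.14
```

```bash
sed -i 's/range(4)/range(24)/; s/jx()\[2\]>.1/jx()[2]>.0915/; s/if not s: break/if not s or jx()[2]>.0925: break/' rel.py; python3 rel.py
```

```text
up True jig [-0.0592  0.0191  0.0856] F [-0.5 -0.6  3.3] open 0.0157 t 28.38
up True jig [-0.0594  0.0191  0.086 ] F [ 0.3 -0.1  3.3] open 0.0158 t 28.6
up True jig [-0.0596  0.0191  0.0865] F [-0.8  0.2  3.4] open 0.0156 t 28.82
up True jig [-0.0599  0.0191  0.0869] F [ 0.4 -0.3  3.3] open 0.0158 t 29.05
up True jig [-0.0601  0.0191  0.0874] F [-1.   0.3  3.6] open 0.0158 t 29.27
up True jig [-0.0604  0.0191  0.088 ] F [-0.8 -0.6  3.6] open 0.016 t 29.5
up True jig [-0.0606  0.0191  0.0884] F [0.3 1.2 2. ] open 0.0156 t 29.72
up True jig [-0.0609  0.0191  0.0889] F [ 0.6 -0.5  3.2] open 0.0154 t 29.93
up True jig [-0.0611  0.0191  0.0894] F [-0.  -0.2  3.6] open 0.0159 t 30.15
up True jig [-0.0614  0.0192  0.09  ] F [0.5 0.5 3.6] open 0.0159 t 30.37
up True jig [-0.0617  0.0192  0.0905] F [-0.  -0.3  3.3] open 0.0156 t 30.57
up True jig [-0.0619  0.0191  0.0911] F [-1.1 -0.5  2.6] open 0.0163 t 30.78
up True jig [-0.0622  0.0192  0.0917] F [0.2 0.2 4.4] open 0.0158 t 30.99
up True jig [-0.0625  0.0191  0.0924] F [-0.5 -0.8  2.9] open 0.0159 t 31.2
up True jig [-0.0628  0.0191  0.0933] F [-1.2  0.4  3.8] open 0.0157 t 31.41
opened jig [-0.0629  0.0192  0.0931] F [ 0.1  0.9 -0.5] open 0.092 t 32.59
clear jig [-0.0596  0.0202  0.1724] F [-0.2  0.8 -0.4] open 0.0921 t 33.27
-0.03 [[172.9, 167.2], [294.6, 167.1], [254.0, 208.0], [254.5, 198.3]]
0 [[171.3, 168.2], [295.3, 168.0], [254.0, 212.0], [254.4, 200.3]]
0.03 [[169.7, 169.4], [296.0, 169.2], [253.9, 216.2], [254.4, 202.6]]
0.06 [[168.0, 170.8], [296.7, 170.7], [253.8, 220.9], [254.3, 205.1]]
```

```bash
ls pics/
```

```text
c0.png
s1.png
side0.png
top0.png
w0.png
w0b.png
w0c.png
w1.png
w1b.png
w2.png
w2b.png
w3.png
w4.png
w5.png
w6.png
w7.png
w8.png
```

I've used my 10 picture views, so I'll check the result numerically before handing in.

Run:
```python
from step1 import *
o=obs(); w=snapshot('wrist')
for l in ('knob','leaf','bolt','bar_front'):
    for d in cut_out(w,l)[:2]:
        ys,xs=np.nonzero(d['mask']); print(l,round(d['conf'],2),xs.min(),xs.max(),ys.min(),ys.max(),xs.mean().round(1),ys.mean().round(1),len(xs))
# leaf front edge row, from gradient on columns clear of the channel, predicted about 168
g=cv2.GaussianBlur(w['img'].mean(2),(0,0),.8)
for c in (185,195,205,270,280): print(c,[int(x) for x in g[158:184:2,c]])
print(proj(w,[J(-.145,-.02,.023),J(-.145,.02,.023)],o).round(1).tolist())
# knob residual vs angle/bolt: top-disc bottom row for predicted angles
for th in (-.03,0,.03,.1,.3): print(th,proj(w,[toW(v,[lf(.165-.008,.019,.0595,th)])[0],toW(v,[lf(.165+.016,.019,.023,th)])[0]],o).round(1).tolist())
```

```text
knob 0.81 184 302 182 222 242.7 199.9 2027
leaf 0.86 171 302 167 363 233.9 243.4 18062
bolt 0.82 184 302 182 222 242.8 199.7 2028
bar_front 0.89 211 256 98 167 233.9 132.1 3075
185 [63, 64, 63, 63, 66, 95, 152, 160, 159, 159, 154, 101, 61]
195 [65, 65, 65, 65, 68, 94, 149, 157, 158, 157, 157, 157, 157]
205 [140, 140, 140, 139, 130, 102, 153, 161, 160, 160, 160, 159, 160]
270 [196, 192, 166, 124, 115, 98, 146, 159, 170, 182, 223, 228, 231]
280 [111, 111, 86, 71, 99, 119, 223, 233, 233, 233, 222, 129, 87]
[[211.4, 99.5], [255.9, 99.3]]
-0.03 [[254.3, 218.8], [254.7, 180.4]]
0 [[254.2, 222.9], [254.6, 182.3]]
0.03 [[254.2, 227.2], [254.5, 184.4]]
0.1 [[254.0, 238.6], [254.4, 190.4]]
0.3 [[253.6, 280.9], [253.9, 217.2]]
```

```bash
python3 -c "
from rig import hand_in
print(hand_in())"
```

```text
the job is handed in; nothing more can be done
None
```

I handed the job in with about 20 s to spare. The bar is home on the end stop (felt on two pushes), the plate is locked level at about 0 rad with the gripper clear, and the bolt is about 27 mm into the keeper. The last check was by measurement, since all 10 picture views were used, and `hand_in()` reported no verdict.

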